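Set up a pinion shaft on vee blocks

ROBOT

A 6-joint arm with a two-finger parallel gripper is mounted at the origin on a cart in front of the work surface, level with it; the furniture and walls round the work are solid. World frame = base frame: x ahead of the robot, y to its left, z up, the work surface at z = 0. Lengths are in m, angles in rad, forces in N, time in s.
With the tool pointing down it reaches from about 0.25 to 0.725 m from the base axis. Payload 4 kg.
Tool frame: the origin (TCP) lies on the centre line of the jaws, within the pads' length; the fingertips stand 11 mm ahead of it and the grasp point (between the pads) lies 8 mm behind it (bot.nose_length is the distance from the TCP to the fingertips, in m); z points along the fingers, y is the direction in which the jaws open and shut (so a half turn about z gives the same grasp; the last joint's range is limited). The gripper opens to 85 mm and grips with 20 to 120 N. Pads are 22 mm wide; open, the fingers measure 114 mm over their backs; the gripper's body (76 mm by 85 mm) begins 54 mm behind the grasp point. The pads swing forward as they close: fully open they stand 13 mm farther back than shut.
Start: joints at [-1.284, 0.241, 0.005, 1.335, 0, 1.571], TCP at [0.141, -0.48, 0.242] pointing down, gripper open.
Joint ranges: [-2.72, 2.72], [-1.05, 1.87], [-1.09, 1.28], [-1.99, 2.15], [-1.42, 1.44], [-3.14, 3.14]. Speed limits (rad/s): [2.79, 2.79, 3.14, 3.14, 3.14, 3.14].

INTERFACE

Orientations are given as a unit quaternion [x, y, z, w].
In Python, from workcell import bot gives the robot as it stands.
- The arm moves only by the tool play_rows, never from a script. Its argument "plan" is one flat list of numbers, 6 for each row, row after row: the shift along the tool's x, y, z in mm, then the turn, a rotation vector about the tool's x, y, z in rad. A call has 1 to 20 rows; each row shifts and turns the commanded pose from where the row before left it, along the tool's axes as they then stand; what a row does not reach is not made up. A row lasts 1/8 s, in which the tool goes at most 62.5 mm and 10.7 degrees, less where a joint would pass 70% of its speed; a pose out of reach is approached as far as the arm can. A call with a gripper value outside its range is refused whole. "hand" is the opening in per cent of the stroke, from 0 (shut) to 100 (fully open), set as the call begins (left out, the last holds). The fingers move at their own pace and stop on an object; the grip force is fixed at half the most. Time passes only in rows, so rows that do not move let the fingers close. It gives the time, the measured TCP pose, the force and the opening at its end, in the units of the state.
- bot.get_obs(): the state, without advancing time (a new reading comes with each control period).
- bot.camera(name): name is "side" or "top" or "wrist"; returns a dict with "frame" (480x640x3 uint8, blue, green, red), "range_z" (480x640 float32, m along the optical axis (not along the pixel's ray), 0 where there is no reading), "K" (3x3 intrinsics, pixels), "dist" ([k1, k2, p1, p2, k3] as OpenCV has them; the pictures are not rectified), "cam_to_world" (4x4, takes a point from camera to world coordinates). Camera axes: x right, y down, z forward; pixel columns grow to the right and rows downward; lengths in m; the calibration is good to about 2 mm. A picture is of the moment at which its call begins.
- bot.job_done(): hands the job in, once; it reports no verdict.
Trained networks look in the newest picture that a camera, given by its name, has taken for a name from the list of things; names that differ only in an ending like _2 or _b are one class to them, and where a whole thing is asked for, a point or a joint stands for the part that bears it (a point fixed in the world has none). Each returns a list of dicts, best first, with "p" (0 to 1); they miss things now and then, are a little off and sometimes report something else, mostly with a low value. They report only what shows in the picture. A call takes as long as a camera call. They do not tell look-alikes from the thing itself.
- bot.outline_of(query, camera): "mask" (480x640 bool, what is visible of it) and "point" ([row, column] in pixels, amid what is visible of it).
The state is a dict: "clock": time; "joint_pos": joint angles; "joint_vel": joint speeds; "tau": joint torques, N m; "eef_pos": TCP position; "tool_rot": TCP orientation; "ft_force": force on the tool from outside, world axes, zero at the start; "ft_torque": the same for the moment, N m; "grip_width": finger opening in m.
Only numpy, scipy, OpenCV 4.12 (cv2) and the standard library are available. Lean on these libraries where they do the work, as an engineer would, in place of code of your own. Each camera call takes 0.05 s, during which the arm holds its last target.

TASK

Get the pinion shaft ready for a run-out check. Stand the loose vee block inside the yellow outline on the plate, its groove in line with the groove of the fixed block; then gently lay the shaft across the two blocks, with one plain end in each groove and the pinion midway between them. Leave the bearing, the tape roll and the feeler gauge where they lie.

Things in the scene. Friction and masses are not known exactly. Their poses are not given: they have to be found in the camera images.
- plate: Fixed steel plate with blue edges, 74 (x) x 184 (y) x 12 mm; origin at its underside centre, on the bench, z up. The groove line is its y axis. A vee block like the loose one is fixed at its -y end (60 mm from the origin, blue feet), groove along y; the loose one's yellow-outlined place is at y = +60 mm. A shaft lying in both grooves has its axis 46.7 mm above this origin.
- outline (a point): Centre of the yellow outline (57 x 45 mm) on the plate's top face, where the loose block's underside centre belongs; axes as the plate's.
- fixed_groove (a point): On the fixed block, mid length, the line where its two groove faces would meet: 22 mm above the plate's top face, 60 mm from the plate's origin towards its -y end; axes as the plate's.
- vee_block: Loose steel vee block, about 0.36 kg: 44 mm across (x), 34 mm along the groove (y), 40 mm high; origin at its underside centre, z up. The 90 degree groove in its top runs along y, 36 mm wide at the top; its faces would meet 22 mm up. Same either way round. Stands upright on the bench; grip its flat vertical sides across the 44 mm.
- shaft: Loose steel pinion shaft, about 0.4 kg, 180 mm long; origin on the axis at mid length, y along it; x and z may be turned about it. Pinion in the middle: 16 teeth, 30 mm over them, y -20 to +20 mm; plain round ends, 18 mm diameter, to y -90 and +90 mm. Same either way round. Lies on its pinion on the bench, axis level, 15 mm up. Grip across the pinion (30 mm).
- bearing: Bystander: loose grey ball bearing, 84 mm across, 16 mm high, lying flat; origin at the centre of its underside.
- tape: Bystander: loose roll of white masking tape, 80 mm across, 24 mm high, lying flat; origin at the centre of its underside.
- gauge: Bystander: loose steel feeler gauge, 49 x 109 x 10 mm, lying flat; origin at the centre of its underside.
Mind the look-alikes: they are no part of the job. Several things look just like the vee_block: the one meant starts farthest to the robot's left.

How it is judged:
By the outcome, as a careful person would: the job done as asked, in the order asked, and still so for the second after the job is handed in, with the robot touching nothing.
It also fails if it takes over 64 s, if anything falls off the work surface, if the arm or the gripper's body presses on something with over 40 N, if the wrist force passes 120 N, or if a joint passes its speed limit or range.

## Working session

There is one attempt and no reset: what is moved stays moved. The work goes in short steps, Python scripts to look and compute and a tool call to move; the robot and the scene stay as the last step left them, time stands still between calls to the robot, and variables do not carry over. Pictures are saved under pics/ and viewed, and the job is handed in when it is done.

Besides the shell and the picture viewer there is one more tool, called after "Call:" as a command line: name --argument value ..., lists and objects as JSON in quotes. play_rows: Moves the arm, as the interface text tells. Its arguments: {"type":"object","properties":{"plan":{"type":"array","items":{"type":"number"}},"hand":{"type":"number"}},"required":["plan"]}

```bash
mkdir -p pics; ls; python3 - <<'E'
from workcell import bot
import cv2,numpy as np
print(bot.get_obs())
for n in ("side","top"):
    c=bot.camera(n); cv2.imwrite(f"pics/{n}0.png",c["frame"]); np.savez(f"{n}0.npz",**{k:np.array(v) for k,v in c.items()})
    print(n,c["K"],c["dist"],c["cam_to_world"])
E
```

```text
pics
{'clock': 0.0, 'joint_pos': array([-1.28402627e+00,  2.41416973e-01,  3.70852852e-03,  1.33517393e+00,
        1.09036564e-06,  1.57083125e+00]), 'joint_vel': array([ 0.00036845, -0.00071613,  0.00086471, -0.00146538, -0.0003769 ,
        0.00125248]), 'tau': array([ 3.46980123e-04, -3.72321653e+01,  2.52405649e+01,  1.70132169e-02,
        3.12215416e-04,  2.27487874e-05]), 'eef_pos': array([ 0.14125654, -0.47899926,  0.24140493]), 'tool_rot': array([ 9.89739923e-01,  1.42876856e-01, -1.48520233e-04, -1.03239363e-03]), 'ft_force': array([-0.21587093, -0.32910105,  0.24247581]), 'ft_torque': array([ 0.06611486, -0.01138138, -0.02364202]), 'grip_width': 0.08530997050556942}
side [[516.30319535   0.         306.03654914]
 [  0.         516.30319535 233.81130051]
 [  0.           0.           1.        ]] [0.03122905 0.         0.         0.         0.        ] [[-0.95957303 -0.20117657  0.19684409  0.29805867]
 [-0.28105503  0.64738604 -0.70844858  0.76601127]
 [ 0.01508914 -0.73513217 -0.67775587  0.76654831]
 [ 0.          0.          0.          1.        ]]
top [[479.29772725   0.         321.10544622]
 [  0.         479.29772725 241.44458393]
 [  0.           0.           1.        ]] [0.0131277 0.        0.        0.        0.       ] [[-0.16179669 -0.9654879   0.20409545  0.34864917]
 [-0.98682054  0.15774123 -0.03609613  0.03587932]
 [ 0.00265611 -0.20724582 -0.97828529  0.92944903]
 [ 0.          0.          0.          1.        ]]
```

View pics/top0.png

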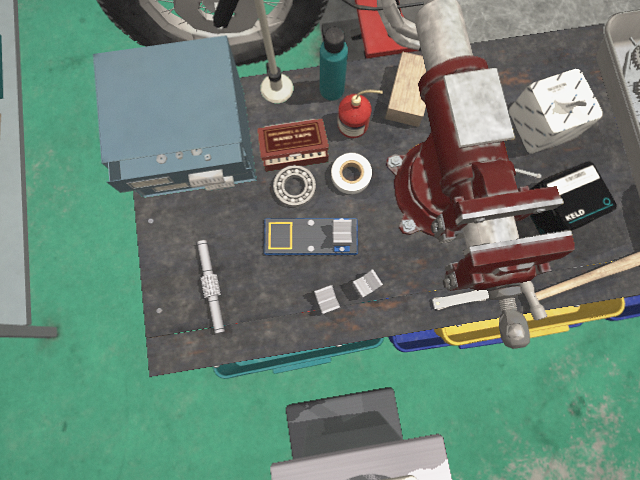

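View pics/side0.png

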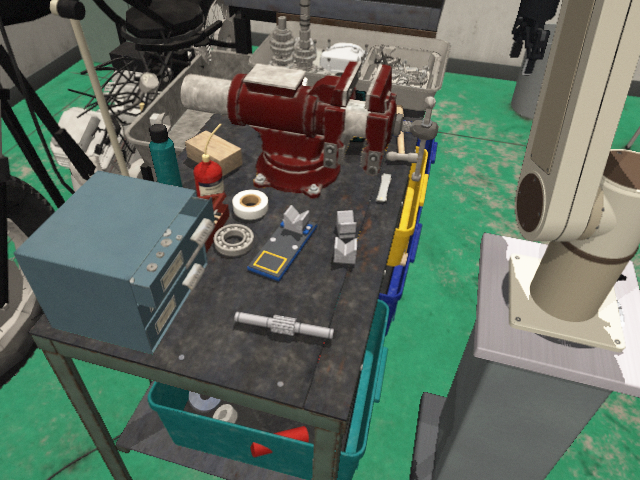

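The top view shows the plate at (311,237), with the yellow outline at (280,235) and the fixed block at (342,232). There are two loose blocks, at (327,298) and (367,284); the left one is the one meant. The shaft is at (210,287) and the gauge at about (460,299).

```bash
cat > h.py <<'E'
import numpy as np,cv2
def cloud(c):
    K=c["K"];d=c["dist"];h,w=c["range_z"].shape
    u,v=np.meshgrid(np.arange(w),np.arange(h))
    p=cv2.undistortPoints(np.stack([u,v],-1).reshape(-1,1,2).astype(float),K,d).reshape(h,w,2)
    z=c["range_z"].astype(float)
    P=np.dstack([p[...,0]*z,p[...,1]*z,z])
    T=c["cam_to_world"]
    W=P@T[:3,:3].T+T[:3,3]; W[z==0]=np.nan
    return W
E
python3 - <<'E'
from workcell import bot
from h import *
import time
for n in ("top","side"):
    c=dict(np.load(f"{n}0.npz")); W=cloud(c)
    for q in ("vee_block","shaft","plate","bearing","tape","gauge"):
        for o in bot.outline_of(q,n):
            m=o["mask"]&np.isfinite(W[...,0]); P=W[m]
            if len(P)<10: continue
            zt=np.percentile(P[:,2],90); T=P[P[:,2]>zt-.006]
            r=cv2.minAreaRect((P[:,:2]*1000).astype(np.float32))
            print(n,q,round(o["p"],2),o["point"],len(P),"med",np.median(P,0).round(4),"z90",zt.round(4),"rect",np.round(r[0],1),np.round(r[1],1),round(r[2],1))
    print(n,"bench z", np.median(W[330:340,240:300,2]) if n=="top" else np.median(W[290:310,320:340,2]))
E
```

```text
top vee_block 0.94 [298.8, 327.7] 458 med [0.425  0.0097 0.032 ] z90 0.0396 rect [425.1   9.6] [44.3 34.5] 10.5
top vee_block 0.59 [284.7, 364.5] 441 med [ 0.4412 -0.0698  0.031 ] z90 0.0391 rect [441.7 -69.8] [33.6 43.3] 21.4
top shaft 0.93 [286.5, 212.2] 1089 med [0.4841 0.223  0.0229] z90 0.0275 rect [488.  225.1] [179.4  31.1] 4.6
top plate 0.69 [234.6, 309.9] 3414 med [0.553  0.0201 0.0119] z90 0.0384 rect [557.2  20.2] [184.3  77.5] 80.9
top bearing 0.6 [176.3, 293.1] 973 med [0.6622 0.0371 0.0139] z90 0.0168 rect [661.7  37. ] [80.1 82.6] 80.9
top bearing 0.45 [299.4, 327.6] 477 med [0.4256 0.01   0.0316] z90 0.0396 rect [427.3   8.9] [50.5 36.8] 11.9
top tape 0.65 [166.2, 353.6] 1082 med [ 0.6658 -0.081   0.0231] z90 0.0254 rect [668.  -81.1] [77.8 79. ] 62.9
top gauge 0.6 [295.9, 459.7] 607 med [ 0.3881 -0.2445  0.0071] z90 0.0093 rect [ 389.2 -244.2] [ 25.6 107.1] 0.2
top bench z nan
side vee_block 0.79 [251.2, 346.1] 511 med [0.4222 0.021  0.0264] z90 0.0394 rect [425.8 -10.5] [47.8 78.8] 10.7
side vee_block 0.72 [222.9, 347.6] 417 med [ 0.4386 -0.0563  0.0279] z90 0.0383 rect [440.2 -68.5] [34.3 46.6] 22.3
side shaft 0.65 [320.5, 282.1] 1079 med [0.4861 0.2284 0.0226] z90 0.028 rect [486.9 221.9] [ 38.3 177.9] 89.1
side plate 0.8 [244.6, 285.3] 2362 med [0.5507 0.0251 0.0127] z90 0.0385 rect [554.8  13.3] [199.7  79.5] 81.0
side bearing 0.57 [241.4, 234.1] 990 med [0.6604 0.0419 0.0136] z90 0.017 rect [662.3  35.8] [87.5 88.7] 86.3
side bearing 0.54 [247.4, 283.5] 2297 med [0.5507 0.0224 0.0128] z90 0.0393 rect [550.2   3.7] [219.5  73.8] 80.3
side tape 0.6 [203.3, 252.8] 826 med [ 0.6648 -0.0726  0.0226] z90 0.0254 rect [666.9 -79.5] [77.4 83.2] 19.8
side tape 0.39 [249.1, 285.6] 2336 med [0.5507 0.0245 0.0127] z90 0.038 rect [550.8   8.6] [210.1  73.5] 80.9
side gauge 0.77 [190.3, 384.0] 265 med [ 0.386  -0.2374  0.0075] z90 0.01 rect [ 385.8 -248.3] [ 25.4 115.2] 1.1
side bench z nan
```

```bash
python3 - <<'E'
from workcell import bot
from h import *
for n in ("top","side"):
    c=dict(np.load(f"{n}0.npz")); W=cloud(c); F=c["frame"].astype(int)
    hsv=cv2.cvtColor(c["frame"],cv2.COLOR_BGR2HSV)
    X,Y,Z=W[...,0],W[...,1],W[...,2]
    ok=np.isfinite(X)
    near=ok&(abs(X-.555)<.06)&(abs(Y-.02)<.12)&(Z>.006)&(Z<.018)
    P=W[near]; r=cv2.minAreaRect((P[:,:2]*1000).astype(np.float32)); print(n,"plate",r,np.median(P[:,2]))
    yel=near&(hsv[...,0]>20)&(hsv[...,0]<35)&(hsv[...,1]>120)
    P=W[yel]; r=cv2.minAreaRect((P[:,:2]*1000).astype(np.float32)); print("yellow",len(P),r, np.median(P[:,2]))
    blk=ok&(abs(X-.555)<.06)&(abs(Y-.02)<.12)&(Z>.017)&(Z<.06)
    P=W[blk]; r=cv2.minAreaRect((P[:,:2]*1000).astype(np.float32)); print("fixed",len(P),r)
    for cx,cy in ((.425,.01),(.441,-.07)):
        b=ok&(np.hypot(X-cx,Y-cy)<.036)&(Z>.006)&(Z<.06)
        P=W[b]; r=cv2.minAreaRect((P[:,:2]*1000).astype(np.float32)); print("blk",len(P),r,np.percentile(P[:,2],95))
    b=ok&(np.hypot(X-.486,Y-.223)<.11)&(Z>.008)&(Z<.05)
    P=W[b]; r=cv2.minAreaRect((P[:,:2]*1000).astype(np.float32)); print("shaft",len(P),r,np.percentile(P[:,2],95))
    bench=ok&(abs(X-.5)<.03)&(abs(Y-.14)<.03); print("bench",np.nanmedian(Z[bench]))
    # obstacles
    for y0 in np.arange(-.5,-.1,.05):
        m=ok&(abs(Y-y0-.025)<.025)&(X>.15)&(X<.5)&(Z>.05)&(Z<.6)
        if m.any(): print("obst y",round(y0,2),"minx",X[m].min().round(3),"maxz",Z[m].max().round(3))
    s=c["frame"][(200,120)[0]:340,180:400] if n=="top" else c["frame"][190:350,200:400]
    cv2.imwrite(f"pics/{n}_zoom.png",cv2.resize(s,None,fx=3.5,fy=3.5,interpolation=cv2.INTER_CUBIC))
E
```

```text
top plate ((555.212890625, 20.219482421875), (183.18267822265625, 73.70711517333984), 80.69273376464844) 0.011522827519030998
yellow 159 ((565.9984130859375, 79.63575744628906), (44.9044303894043, 53.91822814941406), 79.86235809326172) 0.011872121167912919
fixed 555 ((549.7672119140625, -16.3812255859375), (80.51770782470703, 65.6093521118164), 80.2191390991211)
blk 461 ((425.2247009277344, 9.485840797424316), (44.177879333496094, 34.14986801147461), 10.746769905090332) 0.040548138261024436
blk 467 ((442.5947265625, -70.22425079345703), (34.02177810668945, 44.54209899902344), 22.464269638061523) 0.0403873132790513
shaft 1093 ((488.3447265625, 224.87234497070312), (180.15284729003906, 31.374719619750977), 5.564227104187012) 0.028991023160315033
bench -0.00028459192457597204
obst y -0.5 minx 0.475 maxz 0.106
obst y -0.45 minx 0.474 maxz 0.104
obst y -0.35 minx 0.391 maxz 0.269
obst y -0.3 minx 0.293 maxz 0.268
obst y -0.25 minx 0.301 maxz 0.269
obst y -0.2 minx 0.409 maxz 0.268
side plate ((552.895263671875, 21.507461547851562), (183.8168487548828, 74.10478210449219), 80.68212890625) 0
[... 186 characters left out ...]
4718017578125), (41.046417236328125, 68.26347351074219), 84.16116333007812)
blk 442 ((423.9229431152344, 8.35232925415039), (43.890926361083984, 40.92765808105469), 10.675422668457031) 0.040618995496844425
blk 430 ((440.8163757324219, -70.62767791748047), (34.87302780151367, 50.80712127685547), 22.953271865844727) 0.04068189361423207
shaft 1168 ((487.7144775390625, 225.07852172851562), (181.77732849121094, 29.27995491027832), 4.416993618011475) 0.02945238460417072
bench 0.00030512756757350434
obst y -0.5 minx 0.15 maxz 0.394
obst y -0.45 minx 0.15 maxz 0.398
obst y -0.35 minx 0.312 maxz 0.268
obst y -0.3 minx 0.291 maxz 0.268
obst y -0.25 minx 0.3 maxz 0.269
obst y -0.2 minx 0.407 maxz 0.269
```

View pics/top_zoom.png

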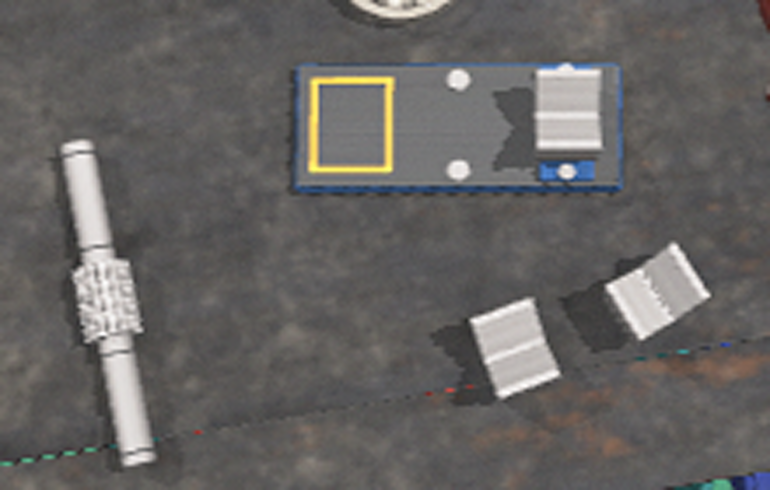

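```bash
cat >> h.py <<'E'
from scipy.spatial.transform import Rotation as R, Slerp
def down(jaw_deg):
    a=np.deg2rad(jaw_deg); y=np.array([np.cos(a),np.sin(a),0]); z=np.array([0,0,-1.]); x=np.cross(y,z)
    return R.from_matrix(np.stack([x,y,z],1))
def plan(obs,way,dec=1):
    """way: list of (pos_mm or None, jaw_deg, nrows); prints rows, rounded, tracking the rounded pose"""
    p=np.array(obs["eef_pos"])*1000; q=R.from_quat(obs["tool_rot"])
    print("start",p.round(1),"jaw",np.rad2deg(np.arctan2(*q.as_matrix()[[1,0],1])).round(2),"tilt",q.as_matrix()[:2,2].round(4))
    for tp,j,n in way:
        tp=np.array(tp,float); tq=down(j)
        rows=[]
        for k in range(n,0,-1):
            dl=np.round(q.inv().apply((tp-p)/k),dec); rv=np.round((q.inv()*tq).as_rotvec()/k,3)
            rows.append(", ".join(f"{v:g}" for v in list(dl)+list(rv)))
            p=p+q.apply(dl); q=q*R.from_rotvec(rv)
        print(f"-> {tp} jaw {j}"); print(",\n".join(rows))
E
python3 - <<'E'
from workcell import bot
from h import *
o=bot.get_obs()
plan(o,[((141,-479,350),-73.6,3),((425,10,300),10.7,12),((425,10,180),10.7,3)],0)
E
```

```text
start [ 141.4 -479.6  242.3] jaw -73.57 tilt [-0. -0.]
-> [ 141. -479.  350.] jaw -73.6
-0, -0, -36, 0, 0, 0,
-0, -0, -36, 0, 0, 0,
-0, -1, -36, 0, 0, 0.001
-> [425.  10. 300.] jaw 10.7
34, -32, 4, 0, 0, -0.123,
38, -28, 4, 0, 0, -0.123,
41, -23, 4, 0, 0, -0.123,
44, -18, 4, 0, 0, -0.123,
45, -12, 4, 0, 0, -0.122,
47, -7, 4, 0, 0, -0.123,
47, -1, 4, 0, 0, -0.122,
47, 5, 4, 0, 0, -0.123,
46, 10, 5, 0, 0, -0.122,
44, 16, 4, -0, 0, -0.123,
42, 21, 5, -0, 0, -0.122,
40, 26, 4, -0, 0, -0.123
-> [425.  10. 180.] jaw 10.7
-0, 0, 40, -0, 0, 0,
-0, 0, 40, -0, 0, 0,
-0, 0, 40, -0, 0, 0
```

Call:
play_rows --plan '[0,0,-36,0,0,0,0,0,-36,0,0,0,0,-1,-36,0,0,0,34,-32,4,0,0,-0.123,38,-28,4,0,0,-0.123,41,-23,4,0,0,-0.123,44,-18,4,0,0,-0.123,45,-12,4,0,0,-0.122,47,-7,4,0,0,-0.123,47,-1,4,0,0,-0.122,47,5,4,0,0,-0.123,46,10,5,0,0,-0.122,44,16,4,0,0,-0.123,42,21,5,0,0,-0.122,40,26,4,0,0,-0.123,0,0,40,0,0,0,0,0,40,0,0,0,0,0,40,0,0,0,0,0,0,0,0,0]' --hand 100

```text
clock: 3.08
eef_pos: [0.4217, 0.0107, 0.1779]
tool_rot: [0.638, 0.77, -0.002, -0.003]
ft_force: [0.1, 0.2, 0.7]
grip_width: 0.0854
```

```bash
cat > look.py <<'E'
import sys
from workcell import bot
from h import *
tag=sys.argv[1]
for n in sys.argv[2:]:
    c=bot.camera(n); cv2.imwrite(f"pics/{n}_{tag}.png",c["frame"]); np.savez(f"{n}_{tag}.npz",**{k:np.array(v) for k,v in c.items()})
E
python3 look.py a wrist; python3 - <<'E'
from workcell import bot
from h import *
o=bot.get_obs(); print(o["clock"],o["eef_pos"],o["joint_pos"])
c=dict(np.load("wrist_a.npz")); W=cloud(c); X,Y,Z=[W[...,i] for i in range(3)]; print(c["cam_to_world"])
b=(np.hypot(X-.425,Y-.01)<.036)&(Z>.006)&(Z<.06)
P=W[b]; print("blk",len(P),cv2.minAreaRect((P[:,:2]*1000).astype(np.float32)) if len(P) else 0,np.percentile(P[:,2],95))
b=b&(Z>.035);P=W[b];print("blktop",len(P),cv2.minAreaRect((P[:,:2]*1000).astype(np.float32)))
E
```

```text
3.125 [0.42351694 0.01069278 0.17999001] [ 2.52681620e-02  1.33172501e-01 -2.96415228e-01  1.14378852e+00
 -3.75569792e-05  1.40804356e+00]
[[ 0.98255602  0.18074272  0.04376919  0.41108775]
 [ 0.18587611 -0.94713625 -0.26150142  0.0751371 ]
 [-0.00580909  0.26507544 -0.96421018  0.30910523]
 [ 0.          0.          0.          1.        ]]
blk 2744 ((427.0690612792969, 7.799320220947266), (44.08770751953125, 34.55790710449219), 10.56458854675293) 0.03993365821968765
blktop 999 ((427.13275146484375, 7.742216110229492), (43.996883392333984, 34.46887969970703), 10.484928131103516)
```

View pics/wrist_a.png

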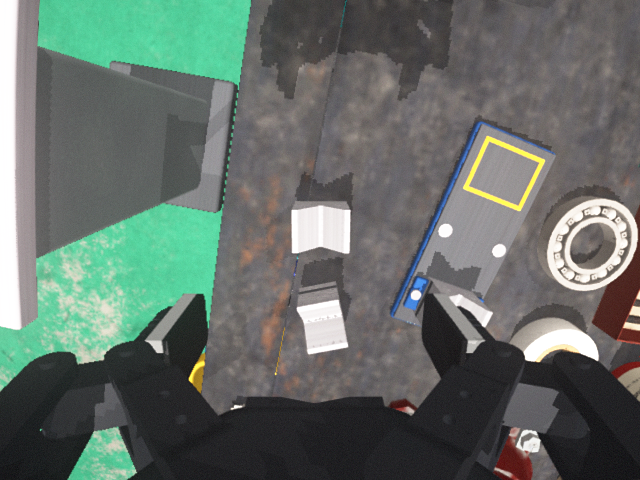

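```bash
python3 - <<'E'
from workcell import bot
from h import *
plan(bot.get_obs(),[((426,8.5,60),10.6,4),((426,8.5,19),10.6,4)],1)
E
```

```text
start [423.5  10.7 180. ] jaw 10.77 tilt [-0.0026 -0.0001]
-> [426.    8.5  60. ] jaw 10.6
-0.7, 0.6, 30, -0.001, -0, 0.001,
-0.7, 0.5, 30, -0.001, -0, 0.001,
-0.6, 0.5, 30, -0, -0, 0.001,
-0.7, 0.6, 30, -0.001, -0, 0
-> [426.    8.5  19. ] jaw 10.6
0, -0, 10.2, 0, -0, 0,
0, -0, 10.3, 0, -0, 0,
0, -0, 10.2, 0, -0, 0,
0, -0, 10.3, 0, -0, 0
```

Call:
play_rows --plan '[-0.7,0.6,30,0,0,0,-0.7,0.5,30,0,0,0,-0.7,0.5,30,0,0,0,0,0,15,0,0,0,0,0,0,0,0,0]'

```text
clock: 3.75
eef_pos: [0.4273, 0.0089, 0.0763]
tool_rot: [0.638, 0.77, 0.0, 0.0]
ft_force: [0.3, -0.9, 0.8]
grip_width: 0.0853
```

```bash
python3 - <<'E'
from workcell import bot
from h import *
plan(bot.get_obs(),[((426,8.5,19),10.6,4)],1)
plan(bot.get_obs(),[((426,8.5,19),10.6,4)],1)
E
```

```text
start [427.3   8.9  76.3] jaw 10.76 tilt [0.0012 0.0001]
-> [426.    8.5  19. ] jaw 10.6
-0, -0.4, 14.3, 0, 0, 0.001,
-0, -0.3, 14.3, 0, 0, 0.001,
-0.1, -0.4, 14.3, 0.001, 0, 0,
-0, -0.3, 14.4, 0, 0, 0.001
start [427.3   8.9  76.3] jaw 10.76 tilt [0.0012 0.0001]
-> [426.    8.5  19. ] jaw 10.6
-0, -0.4, 14.3, 0, 0, 0.001,
-0, -0.3, 14.3, 0, 0, 0.001,
-0.1, -0.4, 14.3, 0.001, 0, 0,
-0, -0.3, 14.4, 0, 0, 0.001
```

Call:
play_rows --plan '[0,-0.2,15,0,0,0,0,-0.2,15,0,0,0,0,-0.2,14,0,0,0,0,-0.2,12,0,0,0,0,0,0,0,0,0,0,0,0,0,0,0]'

```text
clock: 4.5
eef_pos: [0.4263, 0.0088, 0.02]
tool_rot: [0.638, 0.77, 0.0, 0.0]
ft_force: [-0.3, -0.1, -0.2]
grip_width: 0.0855
```

Call:
play_rows --plan '[0,0,0,0,0,0,0,0,0,0,0,0,0,0,0,0,0,0,0,0,0,0,0,0,0,0,0,0,0,0,0,0,0,0,0,0,0,0,0,0,0,0,0,0,0,0,0,0]' --hand 30

```text
clock: 5.5
eef_pos: [0.4261, 0.0088, 0.0198]
tool_rot: [0.638, 0.77, 0.0, 0.0]
ft_force: [0.2, 1.0, 5.2]
grip_width: 0.0432
```

```bash
python3 - <<'E'
from workcell import bot
from h import *
plan(bot.get_obs(),[((426,8.8,120),10.6,4),((564,79.5,110),-9.3,6)],1)
E
```

```text
start [426.1   8.8  19.8] jaw 10.77 tilt [0.0012 0.    ]
-> [426.    8.8 120. ] jaw 10.6
-0, 0, -25, 0, 0, 0.001,
-0, 0, -25.1, 0, 0, 0.001,
-0, 0, -25, 0.001, 0, 0.001,
-0, 0, -25.1, 0, 0, 0
-> [564.   79.5 110. ] jaw -9.3
7.3, 24.8, 1.7, 0, 0, 0.058,
8.8, 24.3, 1.7, 0, 0, 0.058,
10.2, 23.8, 1.7, 0, 0, 0.058,
11.5, 23.1, 1.6, 0, 0, 0.058,
12.8, 22.4, 1.7, 0, 0, 0.058,
14.2, 21.6, 1.6, 0, 0, 0.057
```

Call:
play_rows --plan '[0,0,-10,0,0,0,0,0,-25,0,0,0,0,0,-30,0,0,0.001,0,0,-25,0,0,0.001,0,0,-10,0,0,0.001,7.3,24.8,1.7,0,0,0.058,8.8,24.3,1.7,0,0,0.058,10.2,23.8,1.7,0,0,0.058,11.5,23.1,1.6,0,0,0.058,12.8,22.4,1.7,0,0,0.058,14.2,21.6,1.6,0,0,0.057,0,0,0,0,0,0,0,0,0,0,0,0,0,0,0,0,0,0]'

```text
clock: 7.25
eef_pos: [0.5623, 0.079, 0.1088]
tool_rot: [0.762, 0.648, -0.001, -0.0]
ft_force: [-0.2, 0.1, -3.3]
grip_width: 0.0431
```

```bash
python3 look.py b wrist top side; python3 - <<'E'
from workcell import bot
from h import *
o=bot.get_obs(); print(o["clock"],o["eef_pos"],o["grip_width"],np.rad2deg(np.arctan2(*R.from_quat(o["tool_rot"]).as_matrix()[[1,0],1])))
for n in ("wrist","top","side"):
    c=dict(np.load(f"{n}_b.npz")); W=cloud(c); X,Y,Z=[W[...,i] for i in range(3)]
    hsv=cv2.cvtColor(c["frame"],cv2.COLOR_BGR2HSV)
    near=(abs(X-.555)<.06)&(abs(Y-.02)<.12)&(Z>.006)&(Z<.018)
    r=lambda P:cv2.minAreaRect((P[:,:2]*1000).astype(np.float32))
    print(n,"plate",r(W[near]),np.median(W[near][:,2]))
    yel=near&(hsv[...,0]>20)&(hsv[...,0]<35)&(hsv[...,1]>120)
    if yel.sum()>10: print("yellow",yel.sum(),r(W[yel]))
    blk=(abs(X-.564)<.04)&(abs(Y-.08)<.03)&(Z>.07)&(Z<.15)
    if blk.sum()>10: print("held",blk.sum(),r(W[blk]),np.percentile(W[blk][:,2],[2,50,98]))
    fx=(abs(X-.545)<.04)&(abs(Y+.04)<.035)&(Z>.017)&(Z<.06)
    if fx.sum()>10: print("fixed",fx.sum(),r(W[fx]))
E
```

```text
7.4 [0.56302716 0.07918312 0.10943596] 0.04303401202541339 -9.299765049568071
wrist plate ((559.5631103515625, 32.44371032714844), (154.908203125, 74.19002532958984), 80.58122253417969) 0.011580446289078838
yellow 841 ((568.1151123046875, 84.56729125976562), (30.052043914794922, 54.47821807861328), 80.55107879638672)
held 19208 ((563.6617431640625, 77.9748764038086), (35.5726432800293, 83.63719940185547), 80.86312103271484) [0.09296877 0.12281635 0.14845544]
fixed 1327 ((549.4171142578125, -29.685169219970703), (13.782302856445312, 64.94048309326172), 81.51091003417969)
top plate ((551.0338134765625, -66.70423889160156), (75.27079010009766, 30.20954132080078), 17.50905418395996) 0.01130407201204553
fixed 96 ((554.6989135742188, -47.303749084472656), (20.871837615966797, 46.32524871826172), 82.75596618652344)
side plate ((552.5042114257812, 20.35503387451172), (185.2209930419922, 73.67098236083984), 80.54833221435547) 0.012111744243279987
yellow 145 ((564.2008666992188, 77.79367065429688), (48.48589324951172, 56.548484802246094), 80.93917846679688)
held 844 ((563.0791625976562, 79.58171081542969), (38.20011901855469, 80.74107360839844), 80.26040649414062) [0.09185208 0.11979175 0.14891677]
fixed 333 ((538.0284423828125, -38.34868621826172), (39.177024841308594, 55.748294830322266), 85.88883972167969)
```

View pics/wrist_b.png

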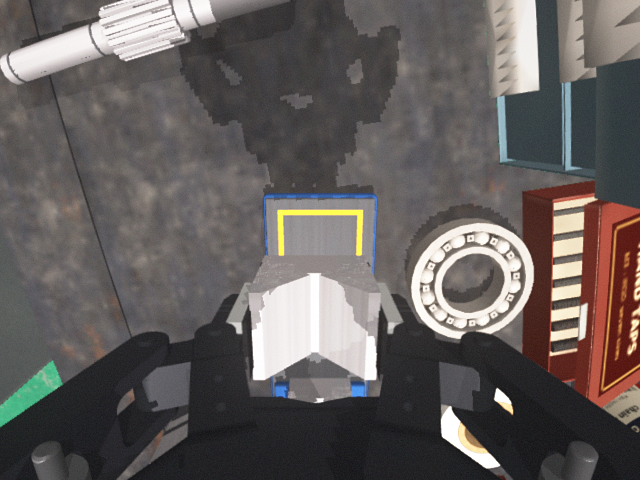

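View pics/side_b.png

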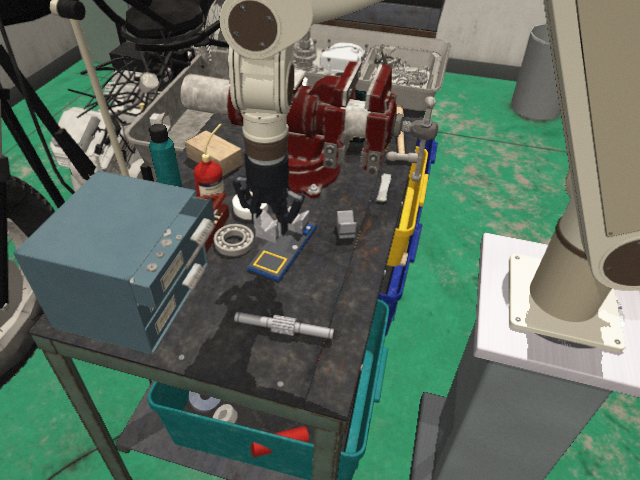

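```bash
cat >> h.py <<'E'
from scipy.optimize import least_squares
def fitv(W,c0,yaw,zbase,hw=.016,hl=.015):
    """fit V groove (90deg) about centre c0 (m), plate yaw deg; returns lateral,yaw,apex z,n"""
    a=np.deg2rad(yaw); n=np.array([np.cos(a),np.sin(a)]); t=np.array([-n[1],n[0]])
    D=W[...,:2]-np.array(c0); l=D@n; s=D@t; z=W[...,2]-zbase
    m=(abs(l)<hw)&(abs(s)<hl)&(z>.018)&(z<.046)
    l,s,z=l[m],s[m],z[m]
    if len(l)<20: return None
    f=lambda p:(p[2]+abs(l-p[0]-p[1]*s)-z)
    r=least_squares(f,[0,0,.022],loss="soft_l1",f_scale=.001)
    res=np.sqrt(np.median(r.fun**2))
    c=np.array(c0)+r.x[0]*n
    return dict(dlat_mm=r.x[0]*1000,yaw=yaw-np.rad2deg(r.x[1]),apex_mm=r.x[2]*1000,n=len(l),res_mm=res*1000,c_mm=c*1000,lat_mm=float(c@n)*1000)
E
python3 - <<'E'
from h import *
L=lambda f:cloud(dict(np.load(f)))
ax=np.array([np.cos(np.deg2rad(80.7)),np.sin(np.deg2rad(80.7))])
fx=np.array([.5541,.0209])-.06*ax
for f in ("top0","side0","wrist_a"): print(f,"fixed",fitv(L(f+".npz"),fx,-9.3,.012))
for f in ("wrist_b","side_b"): print(f,"held",fitv(L(f+".npz"),(.563,.0792),-9.3,.0896))
print("TCP lat",np.dot([np.cos(np.deg2rad(9.3)),-np.sin(np.deg2rad(9.3))],[563.0,79.2]))
print("wrist_a loose",fitv(L("wrist_a.npz"),(.4265,.008),10.6,0)); print("top0 loose",fitv(L("top0.npz"),(.4265,.008),10.6,0)); print("side0 loose",fitv(L("side0.npz"),(.4265,.008),10.6,0))
E
```

```text
top0 fixed {'dlat_mm': np.float64(1.9428679000880675), 'yaw': np.float64(-9.328688205545152), 'apex_mm': np.float64(21.30562420040933), 'n': 255, 'res_mm': np.float64(0.9291066028701799), 'c_mm': array([546.32110103, -38.62531786]), 'lat_mm': 545.3821005000398}
side0 fixed {'dlat_mm': np.float64(0.2061329411022208), 'yaw': np.float64(-9.833232630031828), 'apex_mm': np.float64(21.93740030749982), 'n': 160, 'res_mm': np.float64(1.4895221792904194), 'c_mm': array([544.60719421, -38.34465486]), 'lat_mm': 543.6453655410539}
wrist_a fixed {'dlat_mm': np.float64(0.5737105571072068), 'yaw': np.float64(-14.37924471905445), 'apex_mm': np.float64(19.128436908974006), 'n': 410, 'res_mm': np.float64(1.4647818690295293), 'c_mm': array([544.96994028, -38.4040568 ]), 'lat_mm': 544.012943157059}
wrist_b held {'dlat_mm': np.float64(0.7395659140988577), 'yaw': np.float64(-9.394625354446818), 'apex_mm': np.float64(20.78713377799431), 'n': 6683, 'res_mm': np.float64(0.4278629171223548), 'c_mm': array([563.72984485,  79.08048332]), 'lat_mm': 543.540311619745}
side_b held {'dlat_mm': np.float64(-2.09208503
[... 335 characters left out ...]
3), 'apex_mm': np.float64(21.500510576014445), 'n': 1529, 'res_mm': np.float64(0.4723765790432023), 'c_mm': array([427.03648623,   8.10040067]), 'lat_mm': 421.23933733284724}
top0 loose {'dlat_mm': np.float64(-0.7209493699949786), 'yaw': np.float64(11.35245078437714), 'apex_mm': np.float64(21.60051313337654), 'n': 279, 'res_mm': np.float64(1.1519589347831551), 'c_mm': array([425.79135338,   7.86738039]), 'lat_mm': 419.9725878471917}
side0 loose {'dlat_mm': np.float64(-2.8493979835988243), 'yaw': np.float64(10.702637838123653), 'apex_mm': np.float64(22.5799689030643), 'n': 152, 'res_mm': np.float64(0.8274576015684604), 'c_mm': array([423.699226  ,   7.47584939]), 'lat_mm': 417.84413923358784}
```

```bash
python3 - <<'E'
from workcell import bot
from h import *
plan(bot.get_obs(),[((566,78.6,80),-9.35,3),((566,78.6,35),-9.35,5)],1)
E
```

```text
start [563.   79.2 109.4] jaw -9.3 tilt [-0.0002 -0.0001]
-> [566.   78.6  80. ] jaw -9.35
-0, 1, 9.8, -0, 0, 0,
-0, 1, 9.8, -0, 0, 0,
-0.1, 1, 9.8, -0, 0, 0.001
-> [566.   78.6  35. ] jaw -9.35
0, 0, 9, -0, 0, -0,
0, 0, 9, -0, 0, -0,
0, 0, 9, -0, 0, -0,
0, 0, 9, -0, 0, -0,
0, 0, 9, -0, 0, -0
```

Call:
play_rows --plan '[0,1,9.8,0,0,0,0,1,9.8,0,0,0,0,1,9.8,0,0,0.001,0,0,12,0,0,0,0,0,12,0,0,0,0,0,10,0,0,0,0,0,7,0,0,0,0,0,4,0,0,0,0,0,0,0,0,0,0,0,0,0,0,0,0,0,0,0,0,0]'

```text
clock: 8.78
eef_pos: [0.5668, 0.0791, 0.0354]
tool_rot: [0.762, 0.647, 0.0, 0.0]
ft_force: [0.7, -0.5, -3.4]
grip_width: 0.0434
```

```bash
python3 look.py c wrist side; python3 - <<'E'
from workcell import bot
from h import *
for i in range(2):
    bot.camera("side"); o=bot.get_obs(); print(o["clock"],o["eef_pos"],o["ft_force"],np.rad2deg(np.arctan2(*R.from_quat(o["tool_rot"]).as_matrix()[[1,0],1])))
L=lambda f:cloud(dict(np.load(f)))
for f in ("wrist_c","side_c"): print(f,"held",fitv(L(f+".npz"),(.566,.0786),-9.35,.015)); print(f,"fixed",fitv(L(f+".npz"),(.5464,-.0386),-9.35,.012))
W=L("wrist_c.npz");X,Y,Z=[W[...,i] for i in range(3)]
near=(abs(X-.555)<.06)&(abs(Y-.02)<.12)&(Z>.006)&(Z<.018)
print(cv2.minAreaRect((W[near][:,:2]*1000).astype(np.float32)))
E
```

```text
8.925 [0.56660663 0.07904249 0.03517139] [ 0.0935794  -0.7460755  -4.67125157] -9.339079637059898
8.975 [0.56657443 0.07900206 0.03510823] [ 0.79096129 -0.54183929 -3.83025729] -9.340813227874753
wrist_c held {'dlat_mm': np.float64(2.0893499391457753), 'yaw': np.float64(-9.43234098228115), 'apex_mm': np.float64(21.950323406575393), 'n': 6677, 'res_mm': np.float64(0.41974193248579816), 'c_mm': array([568.06159149,  78.26055386]), 'lat_mm': 547.7999067227507}
wrist_c fixed None
side_c held {'dlat_mm': np.float64(-1.14216868244014), 'yaw': np.float64(-8.215367341785432), 'apex_mm': np.float64(22.64903397729595), 'n': 171, 'res_mm': np.float64(1.1498983684756352), 'c_mm': array([564.87300581,  78.78556238]), 'lat_mm': 544.5683881011647}
side_c fixed {'dlat_mm': np.float64(-1.771885699696205), 'yaw': np.float64(-7.578135709945895), 'apex_mm': np.float64(22.14180787470997), 'n': 148, 'res_mm': np.float64(1.3216610699376459), 'c_mm': array([544.65165502, -38.31213067]), 'lat_mm': 543.6399630696501}
((564.4395751953125, 62.10976028442383), (95.10954284667969, 74.3205337524414), 80.78797912597656)
```

View pics/wrist_c.png

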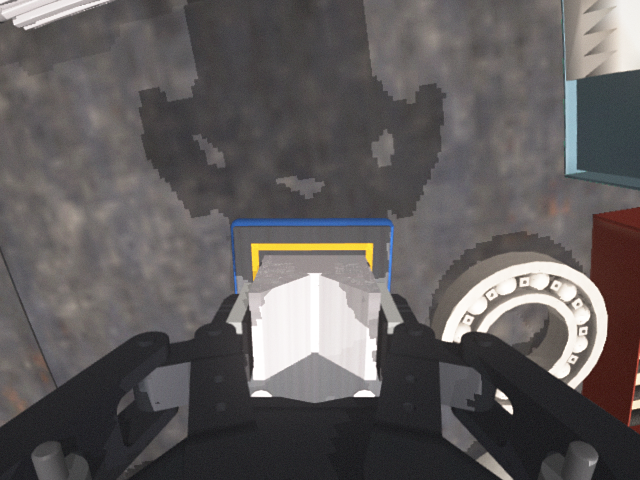

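```bash
python3 - <<'E'
from h import *
c=dict(np.load("wrist_c.npz"));W=cloud(c)
a=np.deg2rad(-9.35); n=np.array([np.cos(a),np.sin(a)]); t=np.array([-n[1],n[0]])
l=W[...,:2]@n*1000; s=W[...,:2]@t*1000; z=W[...,2]*1000
m=(abs(l-547.8)<15)&(abs(s-170)<30)&(z>30)&(z<58)
print("block t range",np.percentile(s[m],[0.5,2,98,99.5]))
hsv=cv2.cvtColor(c["frame"],cv2.COLOR_BGR2HSV)
y=(hsv[...,0]>20)&(hsv[...,0]<35)&(hsv[...,1]>120)&(abs(l-547)<40)&(abs(s-170)<40)&(z<18)
print("yellow lat",np.percentile(l[y],[1,99]),"t max",np.percentile(s[y],[50,98,99.5]))
E
```

```text
block t range [152.49044512 153.19593546 186.51798562 186.67221202]
yellow lat [519.82188698 573.49741824] t max [188.71573519 190.64684068 190.85576527]
```

Call:
play_rows --plan '[-1.1,-0.9,0.5,0,0,0,0,0,1,0,0,0,0,0,1,0,0,0,0,0,0.5,0,0,0,0,0,0,0,0,0,0,0,0,0,0,0]'

```text
clock: 9.72
eef_pos: [0.5654, 0.0781, 0.0319]
tool_rot: [0.762, 0.647, -0.0, -0.0]
ft_force: [-1.1, 0.5, -4.2]
grip_width: 0.0432
```

Call:
play_rows --plan '[0,0,0.5,0,0,0,0,0,0,0,0,0,0,0,0,0,0,0]'

```text
clock: 10.1
eef_pos: [0.5654, 0.0781, 0.0319]
tool_rot: [0.762, 0.647, 0.0, 0.0]
ft_force: [-2.5, -0.3, 2.7]
grip_width: 0.0436
```

Call:
play_rows --plan '[0,0,0,0,0,0,0,0,0,0,0,0,0,0,0,0,0,0,0,0,0,0,0,0]' --hand 72

```text
clock: 10.6
eef_pos: [0.5655, 0.0781, 0.0314]
tool_rot: [0.762, 0.647, 0.0, 0.0]
ft_force: [1.3, -0.1, -0.7]
grip_width: 0.0616
```

Call:
play_rows --plan '[0,0,-10,0,0,0,0,0,-30,0,0,0,0,0,-40,0,0,0,0,0,-40,0,0,0]'

```text
clock: 11.1
eef_pos: [0.5653, 0.0781, 0.1532]
tool_rot: [0.762, 0.647, 0.0, 0.0]
ft_force: [1.1, 0.4, -0.2]
grip_width: 0.0613
```

```bash
python3 - <<'E'
from workcell import bot
from h import *
a=np.deg2rad(24.5)
plan(bot.get_obs(),[((480,150,180),-38,5),((487.5,224,150),-85.2,6)],0)
E
```

```text
start [565.3  78.1 153.2] jaw -9.34 tilt [0.0004 0.0001]
-> [480. 150. 180.] jaw -38
11, -19, -5, 0, -0, 0.1,
10, -20, -5, 0, -0, 0.1,
7, -21, -6, 0, -0, 0.1,
5, -22, -5, 0, -0, 0.1,
3, -22, -6, 0, -0, 0.1
-> [487.5 224.  150. ] jaw -85.2
11, -7, 5, 0, -0, 0.137,
9, -8, 5, 0, -0, 0.137,
8, -9, 5, 0, -0, 0.138,
7, -10, 5, 0, -0, 0.137,
6, -11, 5, 0, -0, 0.138,
4, -12, 5, -0, -0, 0.137
```

```bash
python3 look.py d wrist; python3 - <<'E'
from workcell import bot
from h import *
plan(bot.get_obs(),[((480,150,190),42,6),((487.5,224,170),94.8,6)],0)
W=cloud(dict(np.load("wrist_d.npz")))
print("placed",fitv(W,(.5654,.0781),-9.35,.012)); print("fixed",fitv(W,(.5464,-.0386),-9.35,.012))
E
```

```text
start [568.6  78.5 159.6] jaw -9.34 tilt [0.0103 0.0014]
-> [480. 150. 190.] jaw 42
9, -16, -5, 0.002, 0, -0.149,
12, -15, -5, 0.002, 0, -0.149,
14, -13, -5, 0.002, 0, -0.15,
16, -11, -5, 0.001, 0, -0.149,
17, -8, -5, 0.002, 0.001, -0.15,
18, -6, -6, 0.001, 0, -0.149
-> [487.5 224.  170. ] jaw 94.8
8, 9, 3, 0, 0, -0.154,
7, 10, 3, 0, 0, -0.154,
5, 11, 4, 0, 0, -0.153,
3, 12, 3, 0, 0, -0.154,
2, 13, 4, 0, 0, -0.153,
-1, 12, 3, 0, 0, -0.154
placed {'dlat_mm': np.float64(1.6134909645876874), 'yaw': np.float64(-9.396556123070798), 'apex_mm': np.float64(21.509873106267637), 'n': 2000, 'res_mm': np.float64(0.4801317070977125), 'c_mm': array([566.99205463,  77.83786427]), 'lat_mm': 546.813251636128}
fixed {'dlat_mm': np.float64(1.645954974374387), 'yaw': np.float64(-8.717708502425042), 'apex_mm': np.float64(21.215777875118658), 'n': 1587, 'res_mm': np.float64(0.6301004904698572), 'c_mm': array([548.02408733, -38.86741   ]), 'lat_mm': 547.0578037437208}
```

View pics/wrist_d.png

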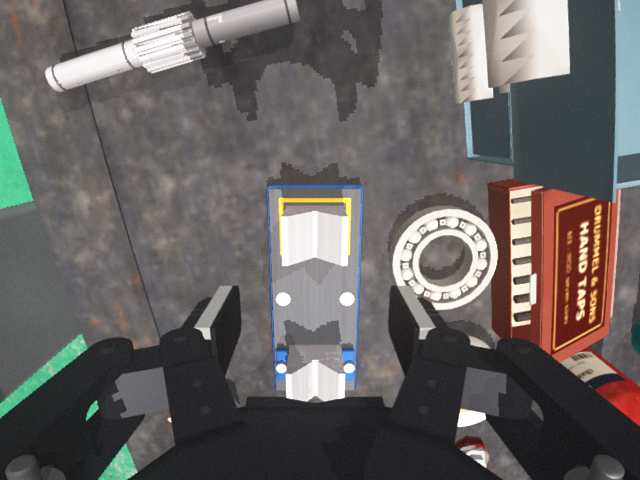

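The loose block (315,240) sits within the yellow outline. In this view its groove lines up with the fixed one to about 0.25 mm. Next is the shaft.

Call:
play_rows --plan '[9,-16,-6,0,0,-0.149,12,-15,-6,0,0,-0.149,14,-12,-6,0,0,-0.15,16,-10,-6,0,0,-0.149,17,-8,-6,0,0,-0.15,18,-6,-6,0,0,-0.149,8,9,3,0,0,-0.154,7,10,3,0,0,-0.154,5,11,4,0,0,-0.153,3,12,3,0,0,-0.154,2,13,4,0,0,-0.153,-1,12,3,0,0,-0.154,0,0,0,0,0,0,0,0,0,0,0,0]'

```text
clock: 12.9
eef_pos: [0.4868, 0.2235, 0.1678]
tool_rot: [-0.041, 0.999, -0.0, 0.0]
ft_force: [-0.5, -0.1, 0.4]
grip_width: 0.0616
```

```bash
python3 look.py e wrist top; python3 - <<'E'
from workcell import bot
from h import *
o=bot.get_obs(); print(o["clock"],o["eef_pos"],o["joint_pos"],np.rad2deg(np.arctan2(*R.from_quat(o["tool_rot"]).as_matrix()[[1,0],1])))
for n in ("wrist","top"):
    W=cloud(dict(np.load(f"{n}_e.npz"))); X,Y,Z=[W[...,i] for i in range(3)]
    b=(np.hypot(X-.488,Y-.225)<.12)&(Z>.008)&(Z<.04); P=W[b]*1000
    print(n,"shaft",len(P),cv2.minAreaRect(P[:,:2].astype(np.float32)),np.percentile(P[:,2],98))
    # pinion: points above 25 mm  (plain ends top at 24)
    q=P[P[:,2]>26.]; 
    if len(q)>20: print("pinion",len(q),cv2.minAreaRect(q[:,:2].astype(np.float32)))
    q=P[P[:,2]<24.5]; 
    a=cv2.fitLine(P[:,:2].astype(np.float32),cv2.DIST_HUBER,0,.01,.01).ravel(); print("line",np.rad2deg(np.arctan2(a[1],a[0])),a[2:])
    print("placed",fitv(W,(.5654,.0781),-9.35,.012)); print("fixed",fitv(W,(.5464,-.0386),-9.35,.012))
E
```

```text
13.0 [0.48689786 0.22333733 0.16774873] [ 4.30156109e-01  3.53321522e-01 -3.79744619e-02  1.17919776e+00
 -1.74824527e-04  3.47760828e-01] 94.7208997365078
wrist shaft 5785 ((490.1943664550781, 222.72479248046875), (180.428955078125, 29.700368881225586), 4.084438323974609) 29.506027126648917
pinion 1027 ((489.6800842285156, 222.8717498779297), (39.871097564697266, 18.186176300048828), 4.087320804595947)
line 4.361179 [482.43698 222.05476]
placed {'dlat_mm': np.float64(1.619443005149823), 'yaw': np.float64(-9.101638825129122), 'apex_mm': np.float64(21.913623436324002), 'n': 1257, 'res_mm': np.float64(0.5410445659875563), 'c_mm': array([566.9979276 ,  77.83689727]), 'lat_mm': 546.8192036766901}
fixed {'dlat_mm': np.float64(-8.705096471156516), 'yaw': np.float64(-43.3654584473791), 'apex_mm': np.float64(16.40544427202635), 'n': 445, 'res_mm': np.float64(3.1042097465496314), 'c_mm': array([537.8105567 , -37.18572691]), 'lat_mm': 536.7067522981898}
top shaft 879 ((488.0657958984375, 225.0457305908203), (180.0164337158203, 31.30318832397461), 5.974576473236084) 30.813254705607036
pinion 169 ((484.4852294921875, 224.90676879882812), (164.4187774658203, 23.399974822998047), 12.460634231567383)
line 4.631316 [473.92072 222.56157]
placed {'dlat_mm': np.float64(-0.47215690577473357), 'yaw': np.float64(-9.50430702450453), 'apex_mm': np.float64(21.730869374295004), 'n': 263, 'res_mm': np.float64(1.1707146305910514), 'c_mm': array([564.93411602,  78.17670895]), 'lat_mm': 544.7276037657656}
fixed {'dlat_mm': np.float64(-0.10452477477209161), 'yaw': np.float64(-8.918401579391434), 'apex_mm': np.float64(21.27761687642496), 'n': 262, 'res_mm': np.float64(1.0606286953275839), 'c_mm': array([546.29686391, -38.58301839]), 'lat_mm': 545.3073239945744}
```

View pics/wrist_e.png

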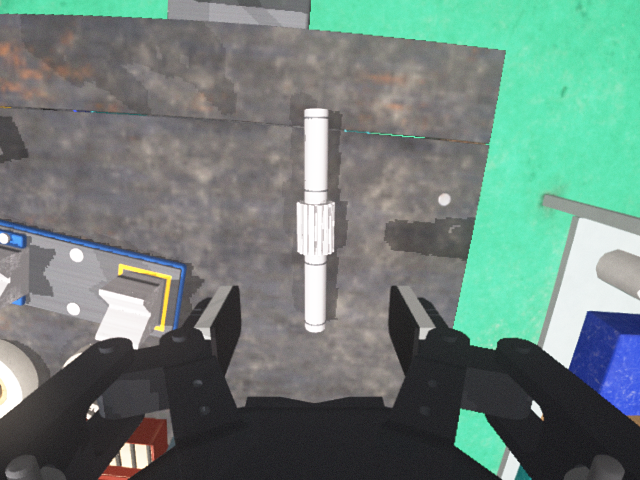

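View pics/top_e.png

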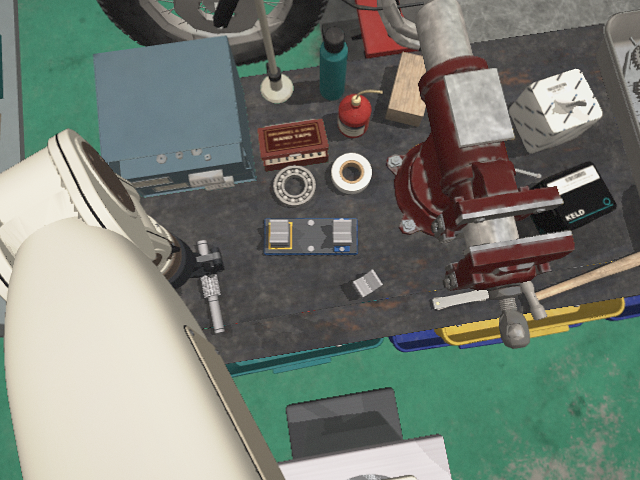

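```bash
python3 - <<'E'
from workcell import bot
from h import *
plan(bot.get_obs(),[((488.5,223,15),94.3,7)],1)
E
```

```text
start [486.9 223.3 167.7] jaw 94.72 tilt [ 0.0003 -0.    ]
-> [488.5 223.   15. ] jaw 94.3
-0.2, -0.1, 21.8, -0, 0, 0.001,
-0.2, -0.1, 21.8, -0, 0, 0.001,
-0.2, -0.1, 21.8, -0, 0, 0.001,
-0.2, -0, 21.8, -0, 0, 0.001,
-0.2, -0.1, 21.8, -0, 0, 0.001,
-0.3, -0, 21.9, -0, 0, 0.001,
-0.2, -0.1, 21.8, -0, 0, 0.001
```

Call:
play_rows --plan '[-0.2,-0.1,30,0,0,0.001,-0.2,-0.1,35,0,0,0.001,-0.2,-0.1,35,0,0,0.001,-0.3,0,25,0,0,0.001,-0.3,0,15,0,0,0.001,-0.3,0,8,0,0,0.001,0,0,4,0,0,0.001,0,0,0,0,0,0,0,0,0,0,0,0]'

```text
clock: 14.12
eef_pos: [0.489, 0.2239, 0.0162]
tool_rot: [-0.039, 0.999, 0.0, 0.001]
ft_force: [-0.6, 0.6, -0.8]
grip_width: 0.0616
```

Call:
play_rows --plan '[0,0,0,0,0,0,0,0,0,0,0,0,0,0,0,0,0,0,0,0,0,0,0,0,0,0,0,0,0,0,0,0,0,0,0,0]' --hand 15

```text
clock: 14.88
eef_pos: [0.4886, 0.2242, 0.0161]
tool_rot: [-0.039, 0.999, 0.001, 0.0]
ft_force: [-2.1, 1.0, 5.7]
grip_width: 0.0276
```

Call:
play_rows --plan '[0,0,-5,0,0,0,0,0,-15,0,0,0,0,0,-25,0,0,0,0,0,-30,0,0,0,0,0,-25,0,0,0,0,0,-10,0,0,0,0,0,0,0,0,0,0,0,0,0,0,0]'

```text
clock: 15.88
eef_pos: [0.4875, 0.2231, 0.1241]
tool_rot: [-0.039, 0.999, -0.001, -0.001]
ft_force: [-0.4, -0.4, -4.6]
grip_width: 0.0277
```

```bash
cat > sh.py <<'E'
import sys
from workcell import bot
from h import *
tag=sys.argv[1]; o=bot.get_obs(); p=o["eef_pos"]; M=R.from_quat(o["tool_rot"]).as_matrix()
print(o["clock"],p,o["ft_force"],"grip",o["grip_width"],"jaw",np.rad2deg(np.arctan2(M[1,1],M[0,1])))
for n in sys.argv[2:]:
    W=cloud(dict(np.load(f"{n}_{tag}.npz"))); P=((W-p)@M*1000).reshape(-1,3); P=P[np.isfinite(P[:,0])]
    # tool frame: x along shaft, y jaw, z down
    ends=P[(abs(P[:,1])<16)&(abs(P[:,0])>25)&(abs(P[:,0])<110)&(abs(P[:,2])<20)]
    print(n,"n",len(ends),"x range",np.percentile(ends[:,0],[.3,99.7]) if len(ends) else None)
    for sg in (1,-1):
        e=ends[ends[:,0]*sg>30]
        if len(e)>30:
            # fit upper ridge: line in y vs x and z vs x using points
            A=np.c_[e[:,0],np.ones(len(e))]
            zt=[ (b,np.percentile(e[(abs(e[:,0]-b)<4)][:,2],3), e[(abs(e[:,0]-b)<4)][:,1].mean(), np.ptp(e[(abs(e[:,0]-b)<4)][:,1])) for b in np.arange(35,90,12)*sg if (abs(e[:,0]-b)<4).sum()>8]
            print(" x, topz, meany, spany:",np.round(zt,1).tolist())
E
python3 look.py f wrist side; python3 sh.py f wrist side
```

```text
15.975 [0.48748308 0.22315581 0.1240173 ] [ 0.48406564  0.72133097 -3.38926677] grip 0.02770957787419516 jaw 94.42364807442951
wrist n 10552 x range [-39.24986038  88.32312726]
 x, topz, meany, spany: [[35.0, -7.8, -1.7, 17.7], [47.0, -7.9, -1.8, 18.0], [59.0, -7.7, -1.7, 17.9], [71.0, -7.9, -1.7, 18.1], [83.0, -7.9, -1.7, 18.3]]
 x, topz, meany, spany: [[-35.0, -7.7, -1.7, 18.0]]
side n 822 x range [-88.80982786  91.70294779]
 x, topz, meany, spany: [[35.0, -8.7, 3.8, 17.6], [47.0, -8.6, 3.6, 17.1], [59.0, -8.3, 3.9, 14.8], [71.0, -8.5, 3.8, 13.7], [83.0, -9.2, 3.9, 15.5]]
 x, topz, meany, spany: [[-35.0, -8.5, 4.0, 14.7], [-47.0, -8.4, 3.9, 14.6], [-59.0, -8.7, 4.1, 16.9], [-71.0, -8.9, 4.1, 16.0], [-83.0, -8.1, 4.1, 16.5]]
```

View pics/wrist_f.png

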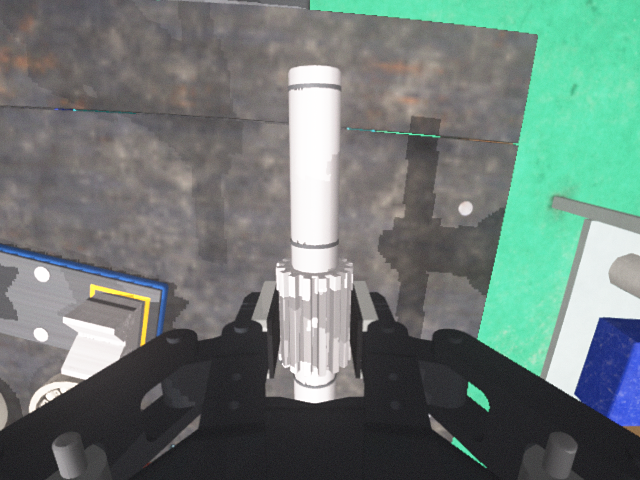

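View pics/side_f.png

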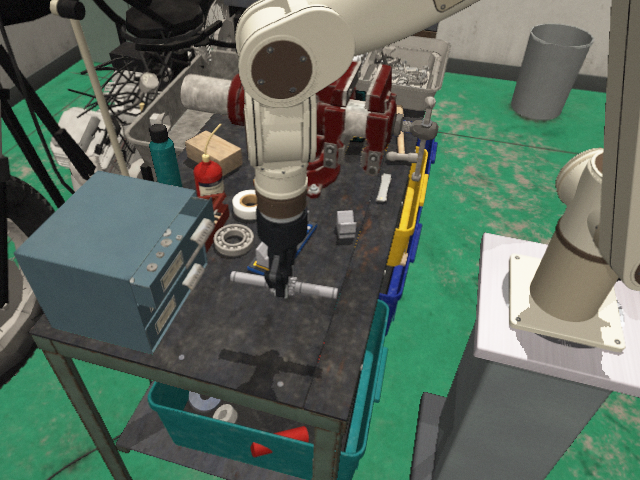

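```bash
python3 - <<'E'
from workcell import bot
from h import *
for f in ("top0","side0"):
    W=cloud(dict(np.load(f+".npz"))); X,Y,Z=[W[...,i] for i in range(3)]
    for y0 in np.arange(-.15,.4,.05):
        m=(Y>y0)&(Y<y0+.05)&(X>.3)&(X<.9)&(Z>.06)&(Z<.5)
        if m.sum()>3: print(f,round(y0,2),np.percentile(X[m],1).round(3),Z[m].max().round(3))
plan(bot.get_obs(),[((555.8,18.7,130),170.65,12)],0)
E
```

```text
top0 -0.15 0.747 0.176
top0 -0.1 0.75 0.184
top0 -0.05 0.706 0.141
top0 0.0 0.704 0.272
top0 0.05 0.706 0.269
top0 0.1 0.657 0.195
top0 0.15 0.64 0.195
top0 0.2 0.646 0.194
top0 0.25 0.657 0.196
top0 0.3 0.657 0.195
side0 -0.15 0.747 0.176
side0 -0.1 0.751 0.184
side0 -0.05 0.707 0.146
side0 0.0 0.706 0.474
side0 0.05 0.877 0.475
side0 0.1 0.658 0.194
side0 0.15 0.64 0.194
side0 0.2 0.645 0.193
side0 0.25 0.656 0.194
side0 0.3 0.657 0.194
start [487.5 223.2 124. ] jaw 94.42 tilt [-0.0025 -0.0012]
-> [555.8  18.7 130. ] jaw 170.65
-4, -17, -0, 0, -0, -0.111,
-2, -18, -1, 0, -0, -0.111,
-0, -18, -0, 0, -0, -0.111,
1, -18, -1, 0, -0, -0.111,
3, -18, -0, 0, -0, -0.111,
5, -17, -1, 0, -0, -0.111,
7, -16, -0, 0, -0, -0.111,
9, -16, -1, 0, -0, -0.111,
11, -14, -0, 0, -0.001, -0.111,
13, -13, -1, 0.001, -0, -0.11,
14, -12, -0, 0, -0.001, -0.111,
15, -10, -1, 0.001, -0, -0.11
```

Call:
play_rows --plan '[-4,-17,0,0,0,-0.111,-2,-18,-1,0,0,-0.111,0,-18,0,0,0,-0.111,1,-18,-1,0,0,-0.111,3,-18,0,0,0,-0.111,5,-17,-1,0,0,-0.111,7,-16,0,0,0,-0.111,9,-16,-1,0,0,-0.111,11,-14,0,0,0,-0.111,13,-13,-1,0,0,-0.11,14,-12,0,0,0,-0.111,15,-10,-1,0,0,-0.11,0,0,0,0,0,0,0,0,0,0,0,0,0,0,0,0,0,0]'

```text
clock: 17.85
eef_pos: [0.5563, 0.0194, 0.131]
tool_rot: [-0.647, 0.762, 0.0, -0.0]
ft_force: [-1.0, 0.0, -5.4]
grip_width: 0.0277
```

```bash
python3 look.py g wrist side; python3 sh.py g wrist side; python3 - <<'E'
from workcell import bot
from h import *
plan(bot.get_obs(),[((555.8,18.7,64),170.65,6)],1)
for n in ("wrist","side"):
    W=cloud(dict(np.load(n+"_g.npz"))); 
    print("placed",fitv(W,(.5654,.0781),-9.35,.012)); print("fixed",fitv(W,(.5464,-.0386),-9.35,.012))
E
```

```text
17.95 [0.55653281 0.01932436 0.13130723] [-0.13286851 -0.22427746 -4.34364851] grip 0.027839559901054946 jaw 170.6602522945816
wrist n 10698 x range [-36.79505381  90.75612529]
 x, topz, meany, spany: [[35.0, -7.5, -1.2, 17.8], [47.0, -7.5, -1.2, 18.1], [59.0, -7.5, -1.2, 17.7], [71.0, -7.6, -1.2, 18.0], [83.0, -7.6, -1.2, 18.2]]
 x, topz, meany, spany: [[-35.0, -7.1, -1.3, 17.8]]
side n 330 x range [-90.89309787  88.23538064]
 x, topz, meany, spany: [[71.0, -8.1, 4.9, 11.1]]
 x, topz, meany, spany: [[-35.0, -8.7, 6.0, 13.9], [-47.0, -8.8, 5.0, 16.8], [-59.0, -9.1, 5.0, 14.0], [-71.0, -8.9, 6.0, 13.9], [-83.0, -8.5, 5.0, 17.4]]
start [556.5  19.3 131.3] jaw 170.66 tilt [-0.0003  0.0001]
-> [555.8  18.7  64. ] jaw 170.65
0.1, 0.1, 11.2, 0, 0, 0,
0.1, 0.1, 11.2, 0, 0, 0,
0.1, 0.1, 11.2, 0, 0, 0,
0.1, 0.1, 11.2, 0, 0, 0,
0.2, 0.1, 11.3, 0, 0, 0,
0.1, 0.1, 11.2, 0, 0, 0
placed None
fixed {'dlat_mm': np.float64(8.422929246114181), 'yaw': np.float64(-9.337409633061108), 'apex_mm': np.float64(14.663384365120352), 'n': 320, 'res_mm': np.float64(0.5276217474336257), 'c_mm': array([554.71102486, -39.96843081]), 'lat_mm': 553.8347780154606}
placed {'dlat_mm': np.float64(-1.7861756927214778), 'yaw': np.float64(-9.337340012827568), 'apex_mm': np.float64(22.100010907532738), 'n': 189, 'res_mm': np.float64(1.1244476898295588), 'c_mm': array([563.63755488,  78.39019095]), 'lat_mm': 543.413584978819}
fixed {'dlat_mm': np.float64(-1.7575626990377204), 'yaw': np.float64(-8.921513705049032), 'apex_mm': np.float64(21.92009894097656), 'n': 172, 'res_mm': np.float64(1.4537768591724878), 'c_mm': array([544.66578773, -38.31445766]), 'lat_mm': 543.6542860703087}
```

View pics/wrist_g.png

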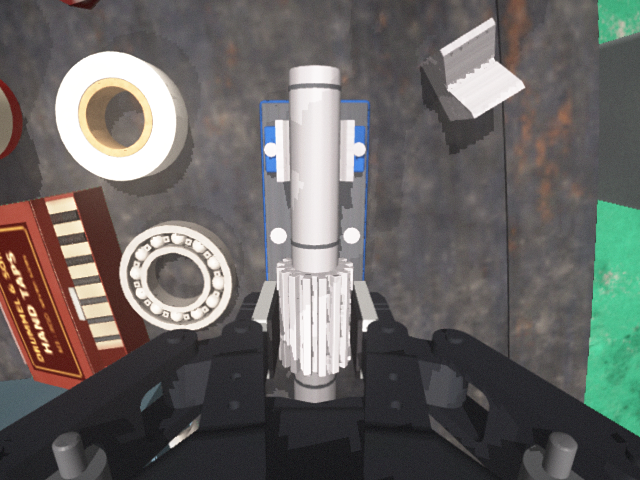

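View pics/side_g.png

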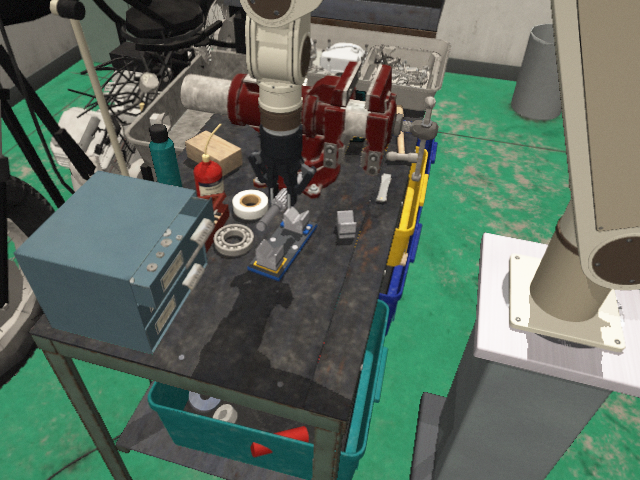

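Call:
play_rows --plan '[0.2,0.1,10,0,0,0,0.2,0.1,15,0,0,0,0.2,0.1,18,0,0,0,0,0.1,15,0,0,0,0,0,9,0,0,0,0,0,5,0,0,0,0,0,0,0,0,0,0,0,0,0,0,0]'

```text
clock: 18.95
eef_pos: [0.5569, 0.0182, 0.06]
tool_rot: [-0.647, 0.763, -0.0, 0.001]
ft_force: [-0.5, 0.7, -4.6]
grip_width: 0.0279
```

```bash
python3 look.py i wrist; python3 sh.py i wrist; python3 - <<'E'
from h import *
W=cloud(dict(np.load("wrist_i.npz"))); 
a=np.deg2rad(-9.35); n=np.array([np.cos(a),np.sin(a)]); t=np.array([-n[1],n[0]])
l=W[...,:2]@n*1000; s=W[...,:2]@t*1000; z=W[...,2]*1000
m=(abs(l-547)<50)&(s>5)&(s<80)&(z>7)&(z<16)
print("plate lat",np.percentile(l[m],[.5,99.5]),"tmin",np.percentile(s[m],.5))
m=(abs(l-547)<11)&(s>5)&(s<70)&(z>55)&(z<90)
print("shaft lat",np.percentile(l[m],[.5,99.5]),"tmin",np.percentile(s[m],.3))
m=(abs(l-547)<30)&(s>20)&(s<80)&(z>48)&(z<54.5)
print("block top lat",np.percentile(l[m],[1,99]),"t",np.percentile(s[m],[1,99]))
E
```

```text
19.0 [0.55685341 0.01821143 0.06008621] [-0.40367807 -0.70721063 -4.97438055] grip 0.027818044599789055 jaw 170.6267031865768
wrist n 14198 x range [-50.07010805  90.74519135]
 x, topz, meany, spany: [[35.0, -7.7, -1.4, 17.8], [47.0, -7.4, -0.1, 31.9], [59.0, -7.4, -0.0, 32.0], [71.0, -7.5, -0.1, 32.0], [83.0, -7.7, -1.4, 18.2]]
 x, topz, meany, spany: [[-35.0, -7.3, -1.5, 17.8], [-47.0, 10.6, 2.7, 31.7]]
plate lat [510.59340318 583.72423113] tmin 16.755629287250056
shaft lat [538.92872496 556.7893251 ] tmin 17.542163223303533
block top lat [525.19457815 568.9787842 ] t [31.40928337 64.7307619 ]
```

View pics/wrist_i.png

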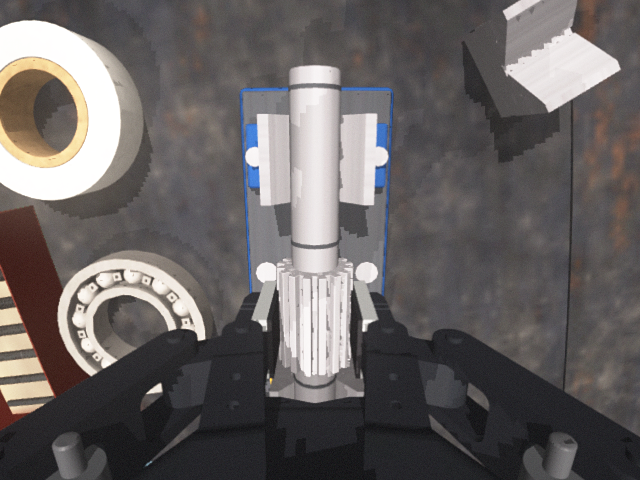

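Call:
play_rows --plan '[-0.4,0.4,2,0,0,0,-0.3,0.3,3,0,0,0,0,0,3,0,0,0,0,0,2,0,0,0,0,0,0.5,0,0,0,0,0,0,0,0,0,0,0,0,0,0,0]'

```text
clock: 19.88
eef_pos: [0.5558, 0.019, 0.049]
tool_rot: [-0.647, 0.763, -0.0, 0.0]
ft_force: [-0.6, 0.3, -4.4]
grip_width: 0.0276
```

Call:
play_rows --plan '[0,0,0.5,0,0,0,0,0,0,0,0,0,0,0,0,0,0,0]'

```text
clock: 20.25
eef_pos: [0.5557, 0.019, 0.0484]
tool_rot: [-0.647, 0.763, -0.0, 0.0]
ft_force: [0.8, -0.4, -4.4]
grip_width: 0.0279
```

Call:
play_rows --plan '[0,0,0.4,0,0,0,0,0,0,0,0,0,0,0,0,0,0,0]'

```text
clock: 20.62
eef_pos: [0.5558, 0.019, 0.0482]
tool_rot: [-0.647, 0.763, -0.0, 0.0]
ft_force: [0.3, -1.0, -2.8]
grip_width: 0.0275
```

Call:
play_rows --plan '[0,0,0.4,0,0,0,0,0,0,0,0,0,0,0,0,0,0,0]'

```text
clock: 21.0
eef_pos: [0.5559, 0.019, 0.048]
tool_rot: [-0.647, 0.762, -0.0, 0.0]
ft_force: [-0.7, -1.1, 0.4]
grip_width: 0.0279
```

Call:
play_rows --plan '[0,0,0,0,0,0,0,0,0,0,0,0]' --hand 36

```text
clock: 21.25
eef_pos: [0.5562, 0.0191, 0.0478]
tool_rot: [-0.647, 0.763, -0.0, 0.0]
ft_force: [-0.2, 0.0, -0.1]
grip_width: 0.0309
```

Call:
play_rows --plan '[0,0,0,0,0,0,0,0,0,0,0,0,0,0,0,0,0,0,0,0,0,0,0,0]' --hand 65

```text
clock: 21.75
eef_pos: [0.5557, 0.019, 0.0476]
tool_rot: [-0.647, 0.763, -0.0, -0.0]
ft_force: [0.2, -0.3, -0.2]
grip_width: 0.0557
```

```bash
python3 look.py j wrist; python3 sh.py j wrist
```

```text
21.8 [0.55569645 0.01901252 0.04761242] [ 0.02262259 -0.10018363 -0.0190085 ] grip 0.05562904471106263 jaw 170.6284427531228
wrist n 15318 x range [-42.65471512  90.66830438]
 x, topz, meany, spany: [[35.0, -8.2, -1.8, 17.8], [47.0, -7.9, 0.1, 32.0], [59.0, -7.9, 0.2, 32.0], [71.0, -8.0, 0.2, 31.9], [83.0, -8.3, -1.9, 18.4]]
 x, topz, meany, spany: [[-35.0, -7.8, -1.5, 17.8]]
```

View pics/wrist_j.png

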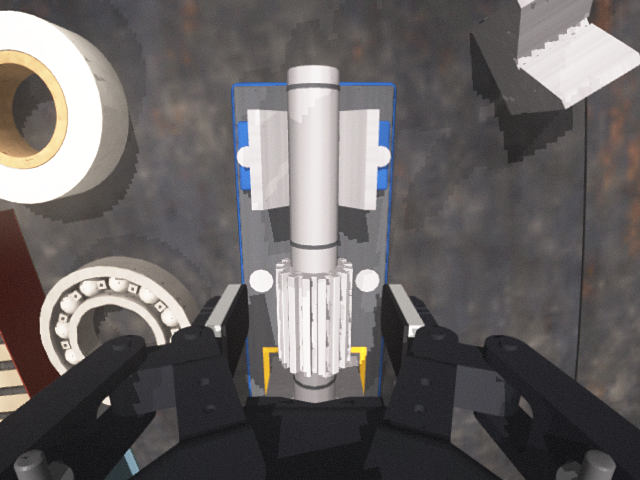

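Released; the shaft lies in the groove, in line with the plate. Now I retreat straight up and away to one side, then check.

Call:
play_rows --plan '[0,0,-8,0,0,0,0,0,-20,0,0,0,0,0,-35,0,0,0,0,0,-45,0,0,0,0,0,-45,0,0,0,0,0,0,0,0,0,0,0,0,0,0,0]'

```text
clock: 22.68
eef_pos: [0.5554, 0.019, 0.2006]
tool_rot: [-0.647, 0.763, -0.0, 0.0]
ft_force: [0.2, 0.9, -0.5]
grip_width: 0.0553
```

```bash
python3 look.py k wrist; python3 - <<'E'
from workcell import bot
from h import *
o=bot.get_obs(); print(o["clock"],o["eef_pos"],o["joint_pos"])
plan(o,[((420,230,260),170.65,8)],0)
E
```

```text
22.725 [0.55486963 0.01896221 0.19965471] [ 3.41672323e-02  3.71997933e-01  7.54991612e-02  1.27624843e+00
 -1.20517442e-05 -1.37305719e+00]
start [554.9  19.  199.7] jaw 170.63 tilt [-0.0019 -0.0001]
-> [420. 230. 260.] jaw 170.65
-23, 21, -8, 0, -0, -0,
-23, 21, -7, 0, -0, -0,
-23, 21, -8, 0, -0, -0,
-23, 21, -7, 0, -0, -0,
-24, 21, -8, 0, -0, -0,
-23, 21, -7, 0.001, -0, -0,
-24, 21, -8, 0, -0, -0,
-23, 21, -7, 0.001, -0, -0
```

View pics/wrist_k.png

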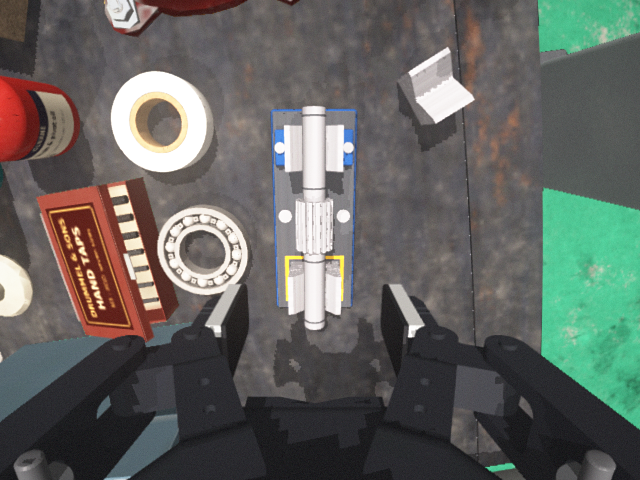

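Call:
play_rows --plan '[-23,21,-8,0,0,0,-23,21,-7,0,0,0,-23,21,-8,0,0,0,-23,21,-7,0,0,0,-24,21,-8,0,0,0,-23,21,-7,0,0,0,-24,21,-8,0,0,0,-23,21,-7,0,0,0,0,0,0,0,0,0]'

```text
clock: 23.85
eef_pos: [0.4188, 0.2309, 0.2596]
tool_rot: [-0.648, 0.761, 0.0, -0.001]
ft_force: [-0.0, -1.3, -0.6]
grip_width: 0.0555
```

```bash
python3 look.py l top side; python3 - <<'E'
from workcell import bot
from h import *
a=np.deg2rad(-9.35); n=np.array([np.cos(a),np.sin(a)]); t=np.array([-n[1],n[0]])
for f in ("wrist_k","top_l","side_l"):
    c=dict(np.load(f+".npz")); W=cloud(c)
    l=W[...,:2]@n*1000; s=W[...,:2]@t*1000; z=W[...,2]*1000
    pct=lambda q,m:np.percentile(q[m],[1,99]).round(1)
    hsv=cv2.cvtColor(c["frame"],cv2.COLOR_BGR2HSV)
    m=(abs(l-546)<45)&(abs(s-109)<105)&(z>8)&(z<16)
    print(f,"plate lat",pct(l,m),"t",pct(s,m))
    y=m&(hsv[...,0]>20)&(hsv[...,0]<35)&(hsv[...,1]>120)
    if y.sum()>5: print("  yellow lat",pct(l,y),"t",pct(s,y))
    m=(abs(l-546)<12)&(abs(s-109)<110)&(z>48)&(z<65)
    print("  shaft lat",pct(l,m),"t",np.percentile(s[m],[.3,99.7]).round(1))
    for b in (45,55,80,100,120,140,165,190):
        k=m&(abs(s-b)<4)
        if k.sum()>5: print("    t",b,"lat",l[k].mean().round(1),"ztop",np.percentile(z[k],97).round(1),k.sum())
    pm=(abs(l-546)<12)&(abs(s-109)<40)&(z>58.5)&(z<66)
    if pm.sum()>10: print("  pinion t",pct(s,pm))
    for nm,t0 in (("fixed",49),("loose",169)):
        k=(abs(l-546)<26)&(abs(l-546)>11)&(abs(s-t0)<25)&(z>44)&(z<54)
        if k.sum()>10: print("  ",nm,"top lat",pct(l,k),"t",pct(s,k),k.sum())
    F=c["frame"]
for f,(r0,r1,c0,c1) in (("top_l",(190,290,240,380)),("side_l",(180,300,210,370))):
    cv2.imwrite(f"pics/{f}z.png",cv2.resize(cv2.imread(f"pics/{f}.png" if 0 else f"pics/{f}.png")[r0:r1,c0:c1],None,fx=4.5,fy=4.5,interpolation=cv2.INTER_CUBIC))
E
```

```text
wrist_k plate lat [511.2 583.1] t [ 18.3 194.4]
  yellow lat [520.  574.3] t [145.6 190. ]
  shaft lat [535.1 557.2] t [ 18.1 197.1]
    t 45 lat 547.1 ztop 55.8 245
    t 55 lat 547.3 ztop 55.7 237
    t 80 lat 547.2 ztop 55.9 226
    t 100 lat 546.3 ztop 61.7 316
    t 120 lat 546.0 ztop 61.6 294
    t 140 lat 547.0 ztop 55.9 195
    t 165 lat 546.9 ztop 55.6 177
    t 190 lat 546.8 ztop 55.8 170
  pinion t [ 88.1 127.3]
   fixed top lat [525.3 569.1] t [31.8 64.5] 1317
   loose top lat [525.2 568.7] t [150.7 184.9] 1026
top_l plate lat [508.1 580.7] t [ 19.5 199.4]
  yellow lat [518.8 571.9] t [148.5 192.5]
  shaft lat [535.6 556.8] t [ 20.5 198.8]
    t 45 lat 544.2 ztop 56.7 44
    t 55 lat 544.1 ztop 57.3 35
    t 80 lat 544.2 ztop 57.3 33
    t 100 lat 545.3 ztop 62.1 49
    t 120 lat 545.2 ztop 61.3 62
    t 140 lat 543.7 ztop 57.5 36
    t 165 lat 543.7 ztop 59.0 45
    t 190 lat 543.7 ztop 58.3 37
  pinion t [ 90.1 129.3]
   fixed top lat [522.8 566.2] t [33.2 65.6] 200
   loose top lat [522.5 566.1] t [152.6 186.6] 204
side_l plate lat [506.1 577.2] t [ 24.2 200.8]
  yellow lat [516.5 570.6] t [146.  193.3]
  shaft lat [534.3 557.5] t [ 42.5 199.3]
    t 55 lat 546.4 ztop 59.0 14
    t 80 lat 539.7 ztop 56.7 18
    t 100 lat 543.3 ztop 63.6 29
    t 120 lat 542.7 ztop 62.8 30
    t 140 lat 540.6 ztop 57.2 21
    t 165 lat 542.4 ztop 57.2 25
    t 190 lat 540.6 ztop 57.1 27
  pinion t [ 89.7 129.5]
   fixed top lat [545.4 566. ] t [37.7 67.5] 49
   loose top lat [520.6 565.6] t [149.5 187.1] 171
```

View pics/top_lz.png

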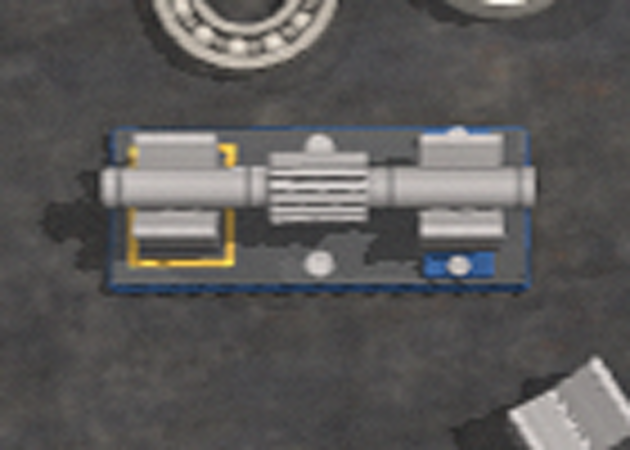

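View pics/side_lz.png

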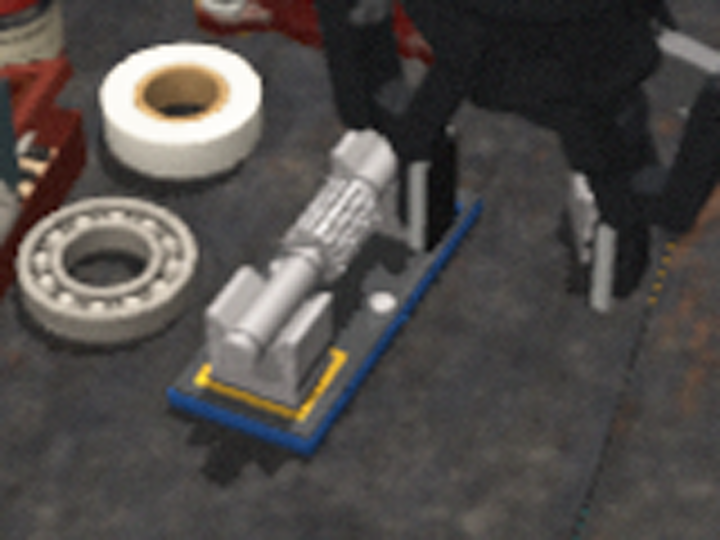

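```bash
python3 - <<'E'
from workcell import bot
print(bot.get_obs()["joint_vel"].round(4)); print(bot.job_done()); print(bot.get_obs()["clock"])
E
```

```text
[-0.0221  0.0012  0.0036  0.0015  0.0017  0.    ]
the job is handed in; nothing more can be done
None
the job is handed in; nothing more can be done
```

The job is done and was handed in at about 24 s, well under the 64 s limit. No verdict comes back. I moved only two things: the leftmost vee block onto its outline, and then the shaft into both grooves.

After letting go of the shaft I checked the placing with the wrist and top cameras:

| Check | Result |
|---|---|
| Loose block centre against the outline centre | within about 0.5 mm along the groove in the wrist view, about 1 mm in the top view |
| Loose block's groove against the fixed one | within about 0.3 mm sideways in both views, about 0.05° in yaw before the shaft went on (wrist) |
| Top of the plain shaft ends, in each groove | 55.6–55.8 mm (wrist view); 55.7 mm is fully seated |
| Pinion against the midpoint between the blocks | within about 0.5 mm in both views |

- **Forces:** wrist force readings stayed within about 6 N during the gripping and placing. The fingers were open and clear of everything at the end.
- **Disagreements:** absolute positions from the three cameras differed by 1–3 mm, within their stated calibration. I therefore compared positions only within a single view.
- **Noisy readings:** the top and side cameras read the shaft top 1–3 mm high and less evenly. I relied on the wrist view, which agreed with the contact height felt on lowering.
- **Bystanders:** the bearing, tape roll and spare block look undisturbed in the pictures. I did not re-measure them or the feeler gauge at the end, but the arm did no work near any of them.

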